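Lock the filings box with a snap hook

ROBOT

A 6-joint arm with a two-finger parallel gripper is mounted at the origin on the work surface. World frame = base frame: x ahead of the robot, y to its left, z up, the work surface at z = 0. Lengths are in mm, angles in degrees, forces in N, time in s.
With the tool pointing down it reaches from about 300 to 850 mm from the base axis. Payload 4.2 kg.
Tool frame: the origin (TCP) lies between the finger pads; the fingertips stand 19 mm ahead of it and the grasp point (between the pads) is the TCP; z points along the fingers, x is the direction in which the jaws open and shut, and the axes are right-handed (so a half turn about z gives the same grasp; the last joint's range is limited). The gripper opens to 91 mm and grips with 3 to 60 N. Pads are 32 mm wide; open, the fingers measure 118 mm over their backs; the gripper's body (76 mm by 178 mm) begins 60 mm behind the grasp point.
Start: joints at [66.921, 18.312, 89.639, -0, 72.044, -1.146], TCP at [214.776, 533.397, 232.976] pointing down, gripper open.
Joint ranges: [-177.97, 177.97], [-48.28, 115.42], [12.27, 149.76], [-77.06, 257.06], [2.81, 150.46], [-146.56, 146.56]. Speed limits (degrees/s): [147.25, 147.25, 180, 180, 180, 180].

INTERFACE

Orientations are given as [roll, pitch, yaw] about the fixed x, y, z axes, in that order (R = Rz(yaw) Ry(pitch) Rx(roll)).
In Python, from workcell import sensors, grab_frame, env gives the robot as it stands.
- The arm moves only by the tool servo_tool, never from a script. Its argument "motion" is one flat list of numbers, 7 for each row, row after row: the shift along the world's x, y, z in mm, then the turn, a rotation vector about the world's x, y, z in rad, then the opening in per cent of the stroke, from 0 (shut) to 100 (fully open). In form: [x, y, z, rx, ry, rz, grip, x, y, z, rx, ry, rz, grip, ...]. A call has 1 to 10 rows; each row shifts and turns the commanded pose from where the row before left it; what a row does not reach is not made up. A row lasts 1/12 s, in which the tool goes at most 41.7 mm and 7.16 degrees, less where a joint would pass 70% of its speed; a pose out of reach is approached as far as the arm can. A call with a gripper value outside its range is refused whole. The fingers move at their own pace and stop on an object; "newtons" is the grip in N (left out, the last holds). Time passes only in rows, so rows that do not move let the fingers close. It gives the time, the measured TCP pose, the force and the opening at its end, in the units of the state.
- sensors.state(): the state, without advancing time (a new reading comes with each control period).
- grab_frame(name): name is "scene" or "top" or "wrist"; returns a dict with "image" (480x640x3 uint8, red, green, blue), "depth" (480x640 float32, mm along the optical axis (not along the pixel's ray), 0 where there is no reading), "fx", "fy", "cx", "cy" (pixels), "dist_coeffs" ([k1, k2, p1, p2, k3] as OpenCV has them; the pictures are not rectified), "extrinsics" (4x4, takes a point from camera to world coordinates); the wrist camera has in their place "T_tool_cam" (4x4, takes a point from camera to tool coordinates, whose origin is the TCP and whose axes are the tool frame's). Camera axes: x right, y up, looking along -z (the intrinsics and any distortion apply to the point x, -y, -z); pixel columns grow to the right and rows downward; lengths in mm; the calibration is good to about 2 mm. A picture is of the moment at which its call begins: read the wrist's pose just before it.
- env.job_done(): hands the job in, once; it reports no verdict.
The state is a dict: "time_s": time; "qpos": joint angles; "qvel": joint speeds; "effort": joint torques, N m; "ee_pos": TCP position; "ee_rot": TCP orientation; "force": force on the tool from outside, world axes, zero at the start; "torque": the same for the moment, N m; "gripper_width": finger opening in mm.
Only numpy, scipy, OpenCV 4.12 (cv2) and the standard library are available. Lean on these libraries where they do the work, as an engineer would, in place of code of your own. Each camera call takes 0.05 s, during which the arm holds its last target.

TASK

Lock the precious-metal filings box: take the steel snap hook out of its slotted wooden holder and push it down over the staple on the box lid, letting the staple press the sprung gate open, until the gate snaps shut behind the staple. Push gently, by feel, without forcing the hook or the staple, then let go and leave the hook hanging upright on the staple; leave everything else on the bench where it is.

Things in the scene. Friction and masses are not known exactly. Their poses are not given: they have to be found in the camera images.
- hook: Loose steel snap hook, 0.14-0.21 kg: a flat frame 80 long (x), 10 thick (y); origin = centre of its underside, z up. Starts upright in the holder, grip on top, gate below. Spine bar z 36 to 46. Window x -30 to 30, z 10 to 36. Lower side (z 0 to 10): fixed block x -40 to -19, gate to x 14, 2 mm gap, rounded fixed nose x 16 to 40.
- hook_grip (a point): Middle of the black plastic grip plate on top of the hook, at (7, 0, 54) mm in the hook's frame. The plate is 44 long (x), 10 thick (y), z 46 to 67. Take it from above, fingers on its two flat sides, fingertips no lower than hook z 37: the staple's bar comes up to z 36 between them. The hook balances about here when hung.
- hook_window (a point): Middle of the hook's window, at (5, 0, 23) mm in the hook's frame. The staple's 7 mm bar can enter only through the gate, crossing the hook at hook x 2 to 12, best 6 to 8 (straight under the grip). Further out it lands on the rigid nose or block.
- gate (a joint): The hook's sprung gate: 6 mm rod at hook z 5 from its pivot (x -22) to its round tip (x 14). 0 = shut; swings up into the window to 1.0 rad; opening takes 4 to 10 N. A bar at x 7 touches its underside (hook z 2), must go 26 to 29 mm further in, then slips past the tip and the gate snaps shut; the bar meets the rigid spine at 34 mm. Nearer the nose it snaps sooner.
- box: Fixed wooden filings box, 146 x 126, 60 high, lid shut; origin = centre of its underside, z up. A steel staple (upside-down U of 7 mm round bar) stands through the lid: its level top bar runs along the box's y, legs 36 apart centre to centre. More than 20 N between hook and staple or box damages them.
- staple_foot (a point): Point on the lid's top face midway between the staple's legs, straight under the middle of its top bar; axes as the box's. The staple's height differs each time and is not measured: the axis of its top bar is 38 to 74 mm above this point; find it by touch or by eye. It does not yield to the pushes allowed.
- holder: Fixed wooden block, 120 (x) x 60 (y) x 34 high; origin = centre of its underside. Slot along its x, 86 long, 11.6 wide, its floor 12 above the bench, in which the hook stands 22 deep: lift it straight out. Box and holder may be on either side of the bench.
- bench_block: Bystander: square steel bench block, 65 x 65 x 18. Origin at its underside. Leave it alone.
- jar: Bystander: small amber glass jar, 44 across, 50 high. Origin at its underside. Leave it alone.
- mallet: Bystander: hammer lying flat, along its x. Origin at its underside. Leave it alone.
- flux_brush: Bystander: brush lying flat, along its x. Origin at its underside. Leave it alone.
- file: Bystander: flat file, 215 long with its handle, 22 high, along its x. Origin at its underside. Leave it alone.
- pliers: Bystander: small pliers, 135 long, 11 high, along their x. Origin at its underside. Leave it alone.
- weight: Bystander: round brass weight, 36 across, 44 high. Origin at its underside. Leave it alone.

How it is judged:
By the outcome, as a careful person would: the job done as asked, in the order asked, and still so for the second after the job is handed in, with the robot touching nothing.
It also fails if it takes over 53 s, if anything falls off the work surface, if the arm or the gripper's body presses on something with over 40 N, if the wrist force passes 120 N, or if a joint passes its speed limit or range.

## Working session

There is one attempt and no reset: what is moved stays moved. The work goes in short steps, Python scripts to look and compute and a tool call to move; the robot and the scene stay as the last step left them, time stands still between calls to the robot, and variables do not carry over. Pictures are saved under pics/ and viewed, and the job is handed in when it is done.

Besides the shell and the picture viewer there is one more tool, called after "Request:" by a JSON object that holds its "op" and its "data", one argument or row to a line. servo_tool: Moves the arm, as the interface text tells. Its arguments: {"type":"object","properties":{"motion":{"type":"array"},"newtons":{"type":"number"}},"required":["motion"]}

```bash
mkdir -p pics; ls; python3 - <<'E'
from workcell import sensors, grab_frame
import cv2,numpy as np
s=sensors.state();print(s)
for n in ["scene","top","wrist"]:
    f=grab_frame(n); np.save(f"pics/{n}0.npy",f,allow_pickle=True)
    cv2.imwrite(f"pics/{n}0.png",f["image"][:,:,::-1])
    print(n,f["fx"],f["fy"],f["cx"],f["cy"],f["dist_coeffs"]); print(np.round(f.get("extrinsics",f.get("T_tool_cam")),3))
E
```

```text
pics
{'time_s': 0.0, 'qpos': array([ 6.69220516e+01,  1.83514734e+01,  8.97062970e+01, -1.19866358e-03,
        7.20439816e+01, -1.14709070e+00]), 'qvel': array([-0.06059672, -0.00850045,  0.04474321, -0.0271571 ,  0.05700219,
        0.02661801]), 'effort': array([-2.51112215e-04, -4.12479579e+01, -2.31978858e+01,  7.26515288e-02,
        4.56007209e-02, -1.33144581e-04]), 'ee_pos': array([214.58594296, 532.94864826, 232.12267561]), 'ee_rot': array([-1.79999102e+02,  1.01754383e-01,  6.80695136e+01]), 'force': array([-0.64778032, -0.51441062,  0.25078725]), 'torque': array([-0.02893621,  0.0098298 , -0.020756  ]), 'gripper_width': 91.29761305716985}
scene 463.4472706187504 463.4472706187504 318.74282357192084 244.72069262896164 [0.01813945 0.         0.         0.         0.        ]
[[-7.85000e-01 -4.99000e-01  3.67000e-01  9.17366e+02]
 [ 6.19000e-01 -6.19000e-01  4.84000e-01  5.10263e+02]
 [-1.40000e-02  6.07000e-01  7.94000e-01  8.98399e+02]
 [ 0.00000e+00  0.00000e+00  0.00000e+00  1.00000e+00]]
top 464.65644471973945 464.65644471973945 314.92116573070183 236.4236421585538 [-0.02795281  0.          0.          0.          0.        ]
[[ 2.50000e-02  9.86000e-01 -1.63000e-01  3.20104e+02]
 [-1.00000e+00  2.70000e-02  1.50000e-02  1.41690e+01]
 [ 1.90000e-02  1.63000e-01  9.87000e-01  1.29204e+03]
 [ 0.00000e+00  0.00000e+00  0.00000e+00  1.00000e+00]]
wrist 388.21610876634026 388.21610876634026 316.8714475404905 237.76055460115325 [-0.0590904  0.         0.         0.         0.       ]
[[ 1.0000e+00  0.0000e+00  1.0000e-03  6.5500e-01]
 [ 0.0000e+00 -9.7100e-01 -2.3900e-01 -6.6933e+01]
 [ 1.0000e-03  2.3900e-01 -9.7100e-01 -1.5181e+02]
 [ 0.0000e+00  0.0000e+00  0.0000e+00  1.0000e+00]]
```

View pics/scene0.png

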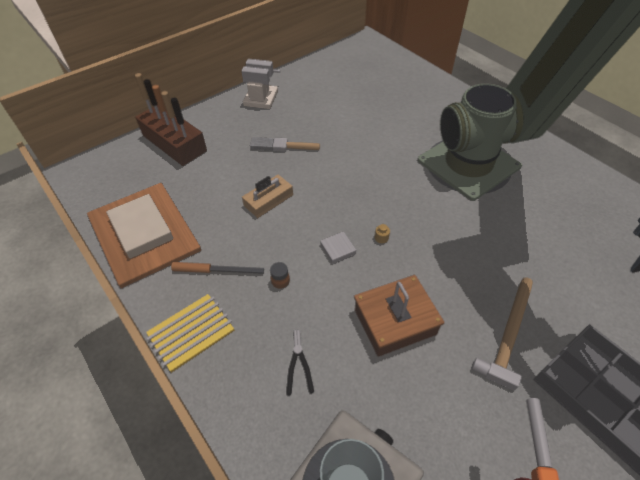

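View pics/top0.png

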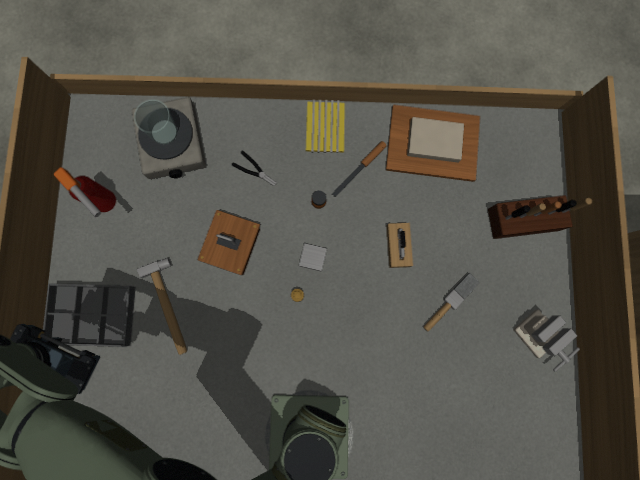

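View pics/wrist0.png

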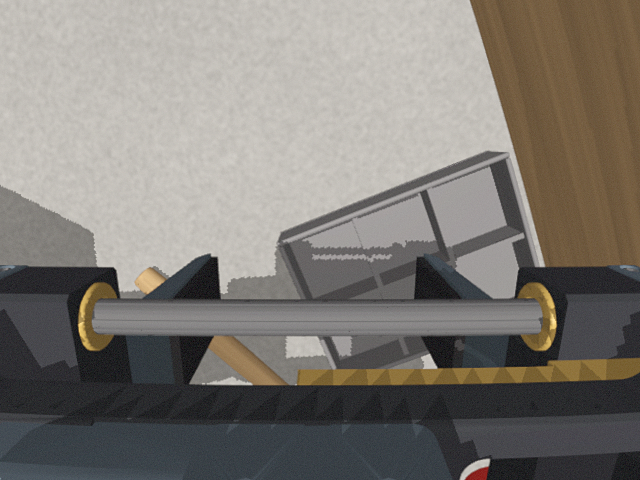

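Scene: holder near (268,193) in scene and (400,244) in top; box at (398,313) / (230,241). Next I'll zoom in and take coarse positions.

```bash
cat > h.py <<'E'
import numpy as np,cv2
from scipy.spatial.transform import Rotation as R
def load(n): return np.load(f"pics/{n}.npy",allow_pickle=True).item()
def pose(s):
    T=np.eye(4);T[:3,:3]=R.from_euler('xyz',s["ee_rot"],degrees=True).as_matrix();T[:3,3]=s["ee_pos"];return T
def ext(f): return f["extrinsics"] if "extrinsics" in f else f["Twc"]
def rays(f,px):
    K=np.array([[f["fx"],0,f["cx"]],[0,f["fy"],f["cy"]],[0,0,1]])
    p=cv2.undistortPoints(np.array(px,float).reshape(-1,1,2),K,np.array(f["dist_coeffs"])).reshape(-1,2)
    d=np.c_[p[:,0],-p[:,1],-np.ones(len(p))]
    T=ext(f);return T[:3,3],d@T[:3,:3].T
def onplane(f,px,z):
    o,d=rays(f,px);return o+d*((z-o[2])/d[:,2])[:,None]
def bydepth(f,px):
    o,d=rays(f,px);q=np.array(px).astype(int);return o+d*f["depth"][q[:,1],q[:,0]][:,None]
def tri(fs,pxs):
    A=np.zeros((3,3));b=np.zeros(3);L=[]
    for f,p in zip(fs,pxs):
        o,d=rays(f,[p]);d=d[0]/np.linalg.norm(d[0]);P=np.eye(3)-np.outer(d,d);A+=P;b+=P@o;L.append((o,d))
    X=np.linalg.solve(A,b);return X,[np.linalg.norm(np.cross(X-o,d)) for o,d in L]
def cloud(f):
    v,u=np.nonzero(f["depth"]>0);return bydepth(f,np.c_[u,v]),u,v
def snap(n,name):
    from workcell import sensors,grab_frame
    s=sensors.state();f=grab_frame(n)
    if n=="wrist": f["Twc"]=pose(s)@f["T_tool_cam"]
    np.save(f"pics/{name}.npy",f,allow_pickle=True);cv2.imwrite(f"pics/{name}.png",f["image"][:,:,::-1]);return s,f
E
python3 - <<'E'
from h import *
s=load("scene0");t=load("top0")
def crop(f,x,y,w,h): return cv2.resize(f["image"][y:y+h,x:x+w,::-1],(400,300),interpolation=cv2.INTER_CUBIC)
a=np.hstack([crop(s,228,163,80,60),crop(s,345,263,110,82)]);b=np.hstack([crop(t,360,214,80,60),crop(t,185,196,100,75)])
cv2.imwrite("pics/zoom0.png",np.vstack([a,b]))
print(bydepth(s,[(268,193),(398,313),(264,184),(400,293)]).round(1));print(bydepth(t,[(400,225),(402,240),(230,260),(227,240)]).round(1))
E
```

```text
[[ 517.2 -226.7   37.2]
 [ 513.2  239.3   61.7]
 [ 521.8 -232.1   68.3]
 [ 476.1  207.3   60.4]]
[[ 567.1 -239.9   31.8]
 [ 517.7 -235.9   77.1]
 [ 453.7  219.3   63.4]
 [ 507.4  230.6   61. ]]
```

View pics/zoom0.png

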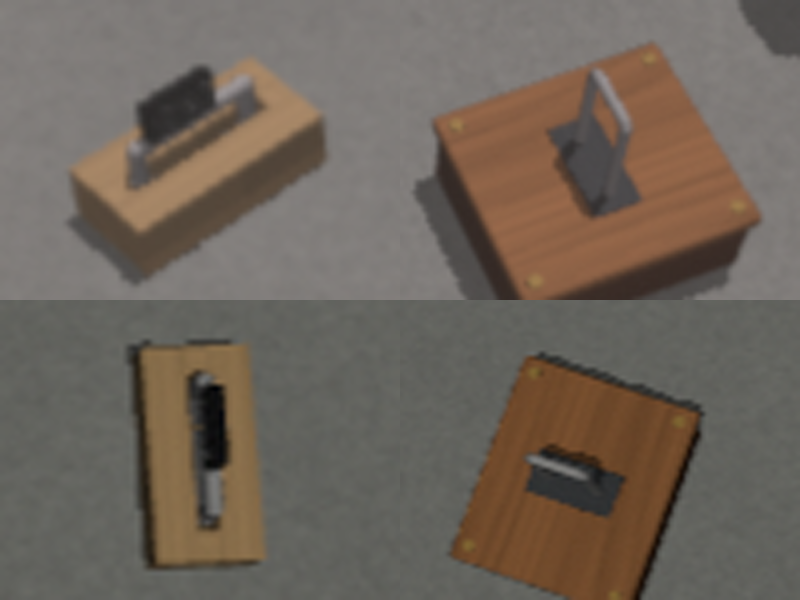

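Grip is offset towards world +x, so hook x ≈ world +x. The box is yawed about −17°. I'll fly over the box first for a wrist view.

Request:
{"op": "servo_tool", "data": {
  "motion": [25, -23.5, 0, 0, 0, 0, 100, 25, -23.5, 0, 0, 0, 0, 100, 25, -23.5, 0, 0, 0, 0, 100, 25, -23.5, 0, 0, 0, 0, 100, 25, -23.5, 0, 0, 0, 0, 100, 25, -23.5, 0, 0, 0, 0, 100, 25, -23.5, 0, 0, 0, 0, 100, 25, -23.5, 0, 0, 0, 0, 100, 25, -23.5, 0, 0, 0, 0, 100, 25, -23.5, 0, 0, 0, 0, 100]
}}

```text
time_s: 0.98
ee_pos: [465.7, 296.9, 232.8]
ee_rot: [-180.0, 0.0, 68.1]
force: [-0.3, 0.3, -0.5]
gripper_width: 91.0
```

Request:
{"op": "servo_tool", "data": {
  "motion": [25, -23.5, 0, 0, 0, 0, 100, 25, -23.5, 0, 0, 0, 0, 100, 25, -23.5, 0, 0, 0, 0, 100, 25, -23.5, 0, 0, 0, 0, 100, 0, 0, 0, 0, 0, 0, 100, 0, 0, 0, 0, 0, 0, 100]
}}

```text
time_s: 1.48
ee_pos: [565.5, 203.0, 232.2]
ee_rot: [-179.9, 0.0, 67.9]
force: [-0.7, 1.0, -0.1]
gripper_width: 91.1
```

```bash
python3 - <<'E'
from h import *
s,f=snap("wrist","w1");print(s["ee_pos"],s["ee_rot"],s["qvel"].round(1))
E
```

```text
[565.51863201 203.04544443 232.20745302] [-1.79934794e+02  3.29226610e-02  6.78906012e+01] [ 2.4 -1.1  1.3  0.7  0.3  0.2]
```

Request:
{"op": "servo_tool", "data": {
  "motion": [0, -35, 0, 0, 0, 0, 100, 0, -25, 0, 0, 0, 0, 100, 0, 0, 0, 0, 0, 0, 100, 0, 0, 0, 0, 0, 0, 100]
}}

```text
time_s: 1.87
ee_pos: [563.9, 144.7, 233.1]
ee_rot: [-180.0, -0.0, 68.0]
force: [-0.0, -0.0, 0.3]
gripper_width: 91.3
```

```bash
python3 - <<'E'
from h import *
s,f=snap("wrist","w2");print(s["ee_pos"],s["ee_rot"],s["qvel"].round(1))
snap("scene","s2")
a=cv2.imread("pics/w1.png")[:300];b=cv2.imread("pics/w2.png")[:300]
cv2.imwrite("pics/w12.png",np.vstack([a,b]))
E
```

```text
[563.91034815 144.73517585 233.14074129] [-1.79965234e+02 -3.51589022e-02  6.80377645e+01] [ 1.3  0.5 -1.   0.6 -0.1  0.2]
```

View pics/w12.png

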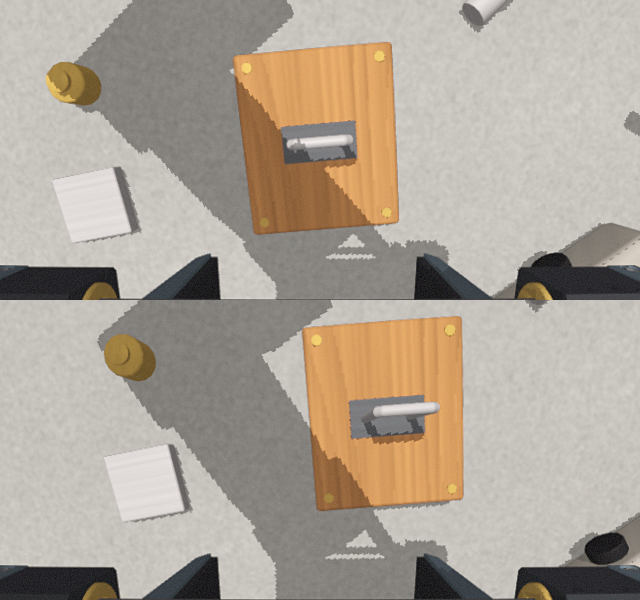

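Both wrist views show the lid: its four screws, plus the bar at about (288–352, 142) in view 1 and (374–438, 110) in view 2. Measuring.

```bash
python3 - <<'E'
from h import *
a=load("w1");b=load("w2")
def screws(f,pts):
    hsv=cv2.cvtColor(f["image"],cv2.COLOR_RGB2HSV);out=[]
    for x,y in pts:
        sub=hsv[y-9:y+10,x-9:x+10].astype(int)
        m=(abs(sub[...,0]-24)<6)&(sub[...,1]>100)
        n,l,st,c=cv2.connectedComponentsWithStats(m.astype(np.uint8));k=1+np.argmax(st[1:,4]) if n>1 else 0
        out.append(c[k]+[x-9,y-9]);print(st[k],end=' ')
    print();return np.array(out)
pa=screws(a,[(246,68),(379,56),(387,212),(264,222)]);pb=screws(b,[(316,40),(450,29),(452,188),(329,197)])
print(pa.round(1),pb.round(1))
P=[]
for p,q in zip(pa,pb):
    X,e=tri([a,b],[p,q]);P.append(X);print(X.round(1),np.round(e,2))
P=np.array(P);print("c",P.mean(0))
for i in range(4):
    d=P[(i+1)%4]-P[i];print(np.degrees(np.arctan2(d[1],d[0])),np.linalg.norm(d))
for f,n,(x,y) in [(a,'a',(275,115)),(b,'b',(340,85))]:
    cv2.imwrite(f"pics/bar{n}.png",cv2.resize(f["image"][y:y+60,x:x+110,::-1],None,fx=7,fy=7,interpolation=cv2.INTER_NEAREST))
    g=cv2.cvtColor(f["image"],cv2.COLOR_RGB2GRAY)
for f,pts in [(a,[(300,143),(320,142),(340,140)]),(b,[(385,111),(405,110),(425,108)])]: print(bydepth(f,pts).round(1))
E
python3 -c "
import cv2,numpy as np
a=cv2.imread('pics/bara.png');b=cv2.imread('pics/barb.png');cv2.imwrite('pics/bar.png',cv2.resize(np.vstack([a,b]),None,fx=.71,fy=.71))"
```

```text
[ 4  4 11 11 91] [ 4  4 11 11 94] [ 4  4 10 10 74] [ 5  5  9  9 62] 
[ 4  3 11 12 97] [ 4  4 11 12 94] [ 4  5 10 10 74] [ 4  6  9  9 62] 
[[246.3  67.7]
 [378.9  55.9]
 [386.3 211.8]
 [264.  222. ]] [[316.2  39.8]
 [449.6  29.7]
 [451.6 188.1]
 [328.3 197.9]]
[429.1 199.1  61.1] [0.02 0.02]
[460.  298.4  60.8] [0.03 0.03]
[578.3 261.5  60.7] [0.1 0.1]
[547.4 162.2  60.7] [0.06 0.06]
c [503.67230345 230.30844929  60.80542444]
72.69278206175764 103.99796990627644
-17.30236806002377 123.87290365897294
-107.27209527177963 104.03047515022297
162.68251011553969 123.9371617920731
[[499.7 218.8 135. ]
 [503.9 230.6 134.8]
 [507.4 242.6 135.3]]
[[499.8 216.6 135.1]
 [503.8 228.1 136.2]
 [507.2 240.  136.2]]
```

View pics/bar.png

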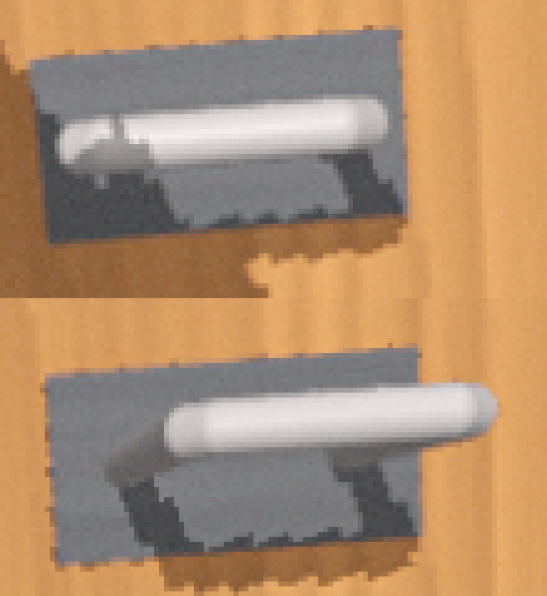

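```bash
python3 - <<'E'
from h import *
a=load("w1");b=load("w2")
print(tri([a,b],[(319.9,141.6),(406.6,109.1)]))
print(tri([a,b],[(286.7,144.5),(373.2,111.3)]),tri([a,b],[(353.1,139),(440,106.5)]))
# outside check by scene cam: bar ends
f=load("s2");cv2.imwrite("pics/sbar.png",cv2.resize(f["image"][270:345,350:450,::-1],None,fx=7,fy=7,interpolation=cv2.INTER_CUBIC))
K=np.array([[f["fx"],0,f["cx"]],[0,f["fy"],f["cy"]],[0,0,1]])
T=np.linalg.inv(f["extrinsics"])
def proj(X):
    c=T[:3,:3]@X+T[:3,3];c=np.array([c[0],-c[1],-c[2]]);return cv2.projectPoints(c.reshape(1,1,3),np.zeros(3),np.zeros(3),K,np.array(f["dist_coeffs"]))[0].ravel()
for z in (126,129,132): print(z,(proj(np.array([503.5,229.5,z]))-[350,270])*7)
E
```

```text
(array([503.65921106, 230.68074803, 129.74648132]), [np.float64(0.05140067027611891), np.float64(0.05140067027608121)])
(array([497.24400534, 210.40498581, 130.51892488]), [np.float64(0.045057217168947124), np.float64(0.045057217168918536)]) (array([509.99794161, 250.86470421, 130.26209204]), [np.float64(0.042771996690870416), np.float64(0.042771996690922395)])
126 [364.5568352  143.53888566]
129 [365.94903952 137.80886855]
132 [367.3487054  132.04846921]
```

View pics/sbar.png

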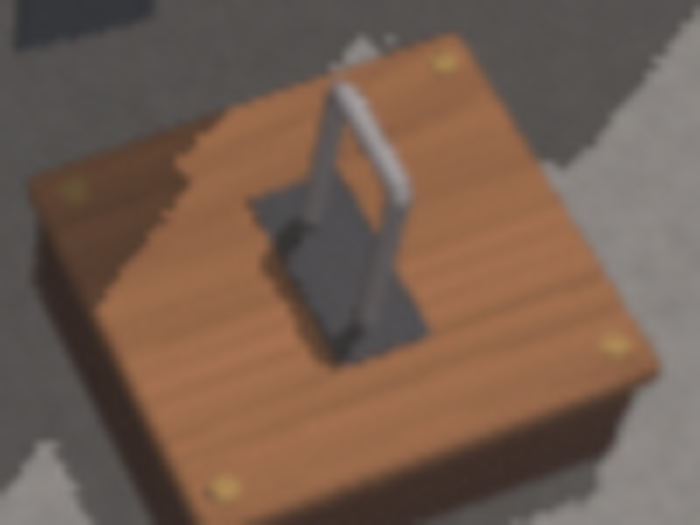

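Bar: centre (503.7, 230.6), axis z≈130, lid yaw −17.3°; the scene view agrees. Now the holder.

Request:
{"op": "servo_tool", "data": {
  "motion": [3, -35, -3, 0, 0, 0.035, 100, 3, -35, -3, 0, 0, 0.035, 100, 3, -35, -3, 0, 0, 0.035, 100, 3, -35, -3, 0, 0, 0.035, 100, 3, -35, -3, 0, 0, 0.035, 100, 3, -35, -3, 0, 0, 0.035, 100, 3, -35, -3, 0, 0, 0.035, 100, 3, -35, -3, 0, 0, 0.035, 100, 3, -35, -3, 0, 0, 0.035, 100, 3, -35, -3, 0, 0, 0.035, 100]
}}

```text
time_s: 2.8
ee_pos: [595.4, -205.6, 202.8]
ee_rot: [180.0, -0.0, 88.3]
force: [0.3, -0.2, 0.2]
gripper_width: 91.5
```

Request:
{"op": "servo_tool", "data": {
  "motion": [0, 0, 0, 0, 0, 0, 100, 0, 0, 0, 0, 0, 0, 100, 0, 0, 0, 0, 0, 0, 100]
}}

```text
time_s: 3.05
ee_pos: [595.1, -204.1, 202.7]
ee_rot: [-180.0, -0.1, 88.2]
force: [-1.6, 0.8, -0.2]
gripper_width: 90.9
```

```bash
python3 - <<'E'
from h import *
s,f=snap("wrist","w3");print(s["ee_pos"],s["ee_rot"],s["qvel"].round(1),s["qpos"])
E
```

```text
[ 595.07230126 -204.14231801  202.73988969] [-1.79976169e+02 -6.79091182e-02  8.81591888e+01] [ 0.8 -0.7  0.3 -0.2 -0.1 -0.3] [-2.00109169e+01  2.42924448e+01  8.48129539e+01  6.04034331e-02
  7.09384304e+01 -1.08189868e+02]
```

Request:
{"op": "servo_tool", "data": {
  "motion": [0, -35, 0, 0, 0, 0, 100, 0, -25, 0, 0, 0, 0, 100, 0, 0, 0, 0, 0, 0, 100, 0, 0, 0, 0, 0, 0, 100, 0, 0, 0, 0, 0, 0, 100]
}}

```text
time_s: 3.52
ee_pos: [595.0, -263.8, 203.1]
ee_rot: [-180.0, -0.1, 88.2]
force: [-0.0, -0.1, 0.3]
gripper_width: 91.2
```

```bash
python3 - <<'E'
from h import *
s,f=snap("wrist","w4");print(s["ee_pos"],s["ee_rot"],s["qvel"].round(1))
a=cv2.imread("pics/w3.png")[:300];b=cv2.imread("pics/w4.png")[:300]
cv2.imwrite("pics/w34.png",np.vstack([a,b]))
E
```

```text
[ 594.95423819 -263.77890957  203.086825  ] [-1.79992935e+02 -6.22679426e-02  8.81967726e+01] [ 0.3 -0.2  0.1 -0.2 -0.1 -0.1]
```

View pics/w34.png

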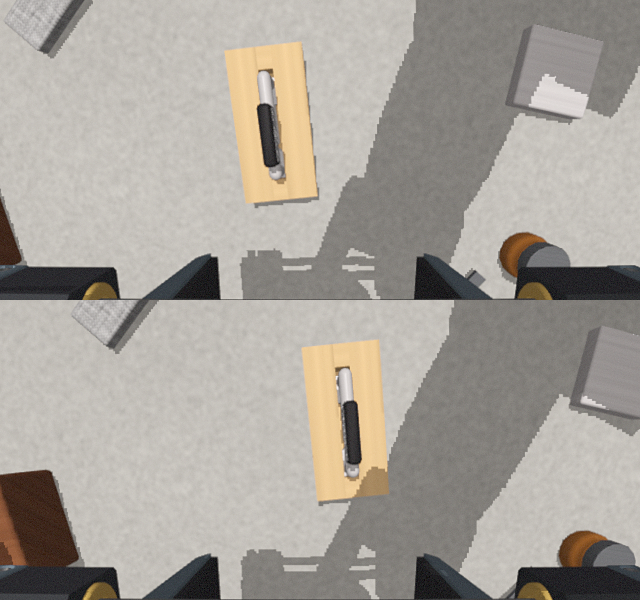

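```bash
python3 - <<'E'
from h import *
for n,(x,y) in [("w3",(215,35)),("w4",(295,35))]:
    f=load(n)
    g=cv2.cvtColor(f["image"],cv2.COLOR_RGB2GRAY)
    m=np.zeros_like(g);m[y+10:y+150,x+20:x+90]=(g[y+10:y+150,x+20:x+90]<65)
    k,l,st,c=cv2.connectedComponentsWithStats(m);i=1+np.argmax(st[1:,4]);cnt=cv2.findContours((l==i).astype(np.uint8),0,1)[0][0]
    print(n,st[i],c[i],cv2.minAreaRect(cnt))
    v,u=np.nonzero(l==i);P=bydepth(f,np.c_[u,v]);top=P[P[:,2]>np.percentile(P[:,2],60)-4]
    r=cv2.minAreaRect(top[:,:2].astype(np.float32));print("z",np.percentile(P[:,2],[50,80,95]),r)
    cv2.imwrite(f"pics/g{n}.png",cv2.resize(f["image"][y+20:y+150,x+25:x+85,::-1],None,fx=4.6,fy=4.6,interpolation=cv2.INTER_NEAREST))
    # holder top by depth
    P,u,v=cloud(f);s=(P[:,2]>28)&(P[:,2]<40)&(abs(P[:,0]-522)<90)&(abs(P[:,1]+236)<60)
    print("holder",cv2.minAreaRect(P[s][:,:2].astype(np.float32)),np.median(P[s][:,2]))
cv2.imwrite("pics/g34.png",np.hstack([cv2.imread("pics/gw3.png"),cv2.imread("pics/gw4.png")]))
E
```

```text
w3 [257 104  22  63 768] [266.9453125  135.51953125] ((267.1199951171875, 134.83999633789062), (63.07392883300781, 13.859292984008789), 81.8698959350586)
z [78.67296835 79.40452073 79.99023335] ((526.5438842773438, -230.31954956054688), (46.700679779052734, 33.97905349731445), 50.10014343261719)
holder ((512.8712768554688, -236.96971130371094), (120.56672668457031, 60.64387512207031), 3.7984206676483154) 34.03290602310034
w4 [343 101  18  63 807] [352.06567534 132.05204461] ((351.8274230957031, 132.08375549316406), (62.41241455078125, 13.750680923461914), 85.91438293457031)
z [78.67213296 79.33166057 80.02006785] ((521.4708862304688, -237.72622680664062), (32.265628814697266, 36.68342590332031), 57.629398345947266)
holder ((512.9735107421875, -236.9205322265625), (120.3537368774414, 60.675296783447266), 3.982210397720337) 33.997489107099284
```

View pics/g34.png

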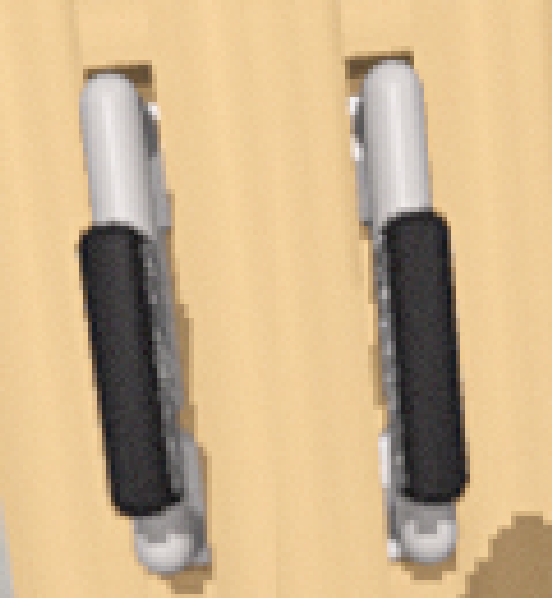

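```bash
python3 - <<'E'
from h import *
a=load("w3");b=load("w4")
print(tri([a,b],[(267.4,135.4),(352.2,132.3)]))
A=(240,55);B=(320-276/4.6,55)
q=lambda O,x,y:(O[0]+x/4.6,O[1]+y/4.6)
e1=tri([a,b],[q(A,111,228),q(B,413,215)]);e2=tri([a,b],[q(A,149,512),q(B,437,498)]);print(e1,e2)
for f,p in [(a,[q(A,111,228),q(A,149,512),(268.3,135.4)]),(b,[q(B,413,215),q(B,437,498),(352.4,132.5)])]: 
    P=onplane(f,p,78.5);print(P.round(1),np.degrees(np.arctan2(*(P[1]-P[0])[1::-1])),(P[0]+P[1])/2)
E
```

```text
(array([ 521.91175011, -236.05077926,   73.40446238]), [np.float64(0.12508853538469214), np.float64(0.12508853538436976)])
(array([ 500.95516255, -237.30733486,   71.80084106]), [np.float64(0.00771996289114716), np.float64(0.007719962891013369)]) (array([ 543.66138425, -234.0653762 ,   70.71211808]), [np.float64(0.1472598707641766), np.float64(0.1472598707641633)])
[[ 501.6 -236.5   78.5]
 [ 543.4 -233.2   78.5]
 [ 522.2 -234.8   78.5]] 4.4983988834076 [ 522.50177178 -234.81591975   78.5       ]
[[ 501.6 -237.9   78.5]
 [ 543.1 -234.8   78.5]
 [ 522.  -236.4   78.5]] 4.220506317838892 [ 522.34646559 -236.34062729   78.5       ]
```

Grip centre ≈ (522, −236), top z≈79, yaw ≈4.1°. I'll move above it, then pre-close a bit.

Request:
{"op": "servo_tool", "data": {
  "motion": [-18, 7, -22, 0, 0, 0.026, 100, -18, 7, -22, 0, 0, 0.026, 100, -18, 7, -22, 0, 0, 0.026, 60, -18, 7, -22, 0, 0, 0.025, 60, 0, 0, 0, 0, 0, 0, 50, 0, 0, 0, 0, 0, 0, 50, 0, 0, 0, 0, 0, 0, 50, 0, 0, 0, 0, 0, 0, 50]
}}

```text
time_s: 4.23
ee_pos: [525.1, -238.1, 116.7]
ee_rot: [179.8, 0.1, 94.1]
force: [0.1, 0.0, 0.1]
gripper_width: 54.0
```

```bash
python3 - <<'E'
from h import *
from workcell import sensors
s=sensors.state();print(s["ee_pos"],s["ee_rot"],s["gripper_width"],s["force"],s["torque"])
E
```

```text
[ 525.11375348 -238.07605571  116.72565091] [1.79767664e+02 1.18204385e-01 9.40502416e+01] 54.01618955108226 [0.05590442 0.0343479  0.11906828] [0.0455437  0.00138046 0.00060492]
```

Request:
{"op": "servo_tool", "data": {
  "motion": [-3, 2, -15, 0, 0, 0, 50, 0, 0, -15, 0, 0, 0, 50, 0, 0, -15, 0, 0, 0, 50, 0, 0, 0, 0, 0, 0, 50, 0, 0, 0, 0, 0, 0, 50]
}}

```text
time_s: 4.65
ee_pos: [520.8, -235.9, 70.4]
ee_rot: [180.0, 0.0, 94.0]
force: [0.3, 0.2, -0.1]
gripper_width: 45.6
```

Request:
{"op": "servo_tool", "data": {
  "motion": [0, 0, 0, 0, 0, 0, 20, 0, 0, 0, 0, 0, 0, 14, 0, 0, 0, 0, 0, 0, 12, 0, 0, 0, 0, 0, 0, 10, 0, 0, 0, 0, 0, 0, 8, 0, 0, 0, 0, 0, 0, 5, 0, 0, 0, 0, 0, 0, 0, 0, 0, 0, 0, 0, 0, 0, 0, 0, 0, 0, 0, 0, 0],
  "newtons": 25
}}

```text
time_s: 5.4
ee_pos: [519.9, -235.9, 70.2]
ee_rot: [180.0, 0.0, 94.0]
force: [-0.5, -1.4, 1.6]
gripper_width: 10.1
```

Gripped (10.1 mm). Firm up a little and lift straight out.

Request:
{"op": "servo_tool", "data": {
  "motion": [0, 0, 4, 0, 0, 0, 0, 0, 0, 8, 0, 0, 0, 0, 0, 0, 12, 0, 0, 0, 0, 0, 0, 20, 0, 0, 0, 0, 0, 0, 25, 0, 0, 0, 0, 0, 0, 30, 0, 0, 0, 0, 0, 0, 30, 0, 0, 0, 0, 0, 0, 21, 0, 0, 0, 0, 0, 0, 0, 0, 0, 0, 0, 0, 0, 0, 0, 0, 0, 0],
  "newtons": 45
}}

```text
time_s: 6.23
ee_pos: [519.9, -235.3, 221.0]
ee_rot: [179.9, 0.0, 94.0]
force: [-0.2, 0.4, -1.9]
gripper_width: 9.9
```

```bash
python3 - <<'E'
from h import *
s,f=snap("wrist","w5");print(s["ee_pos"],s["ee_rot"],s["force"],s["torque"],s["gripper_width"])
s,f=snap("scene","s5")
im=np.hstack([cv2.resize(cv2.imread("pics/w5.png"),(400,300)),cv2.resize(f["image"][60:240,180:420,::-1],(400,300))]);cv2.imwrite("pics/c5.png",im)
E
```

```text
[ 519.88203459 -235.26801233  221.04634882] [1.79894890e+02 1.07163976e-02 9.40250699e+01] [-0.22247101  0.41734177 -1.94204947] [ 0.0244269  -0.00754169 -0.0208377 ] 9.86025734817088
```

View pics/c5.png

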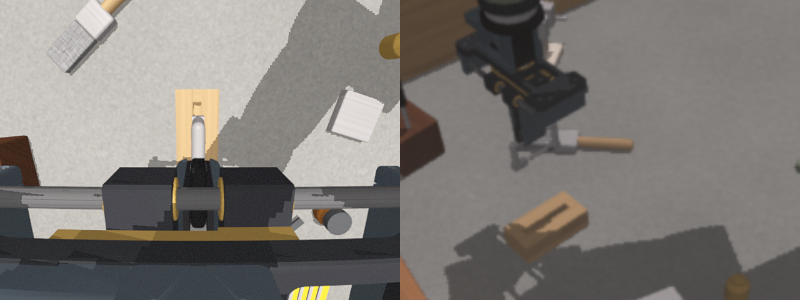

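```bash
python3 - <<'E'
from h import *
f=load("w5");cv2.imwrite("pics/z5.png",cv2.resize(f["image"][170:270,270:370,::-1],None,fx=6,fy=6,interpolation=cv2.INTER_NEAREST))
a=load("w3");b=load("w4");
print(tri([a,b],[(263.3,71.3),(344.3,68.2)]), bydepth(a,[(263,76)]),bydepth(b,[(344,73)]))
for z in (52,58): print(onplane(a,[(263.3,71.3)],z),onplane(b,[(344.3,68.2)],z))
E
```

```text
(array([ 475.13303059, -239.19908827,   50.80472705]), [np.float64(0.1336858352791125), np.float64(0.13368583527907876)]) [[ 479.81593609 -238.65210705   58.44296264]] [[ 479.55019608 -239.99988197   58.05485995]]
[[ 475.47815861 -239.04781858   52.        ]] [[ 475.20691075 -239.2839039    52.        ]]
[[ 476.52932991 -238.30341774   58.        ]] [[ 476.25908513 -239.71746941   58.        ]]
```

View pics/z5.png

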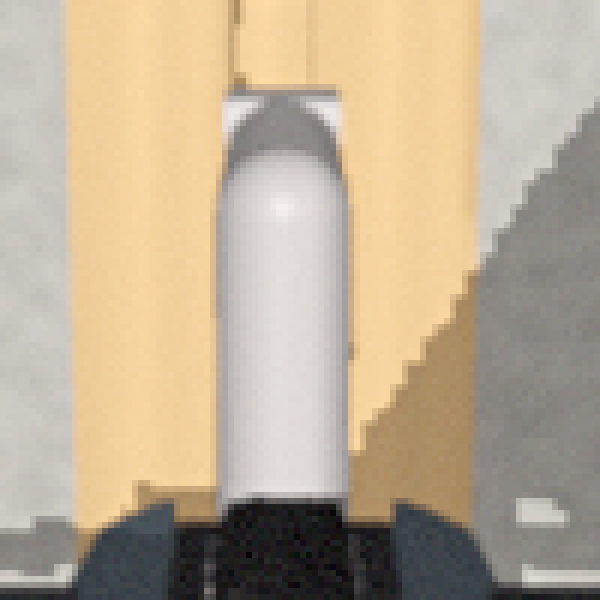

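```bash
python3 - <<'E'
from h import *
f=load("w5");T=f["Twc"]@np.linalg.inv(f["T_tool_cam"]);t=T[:3,3];u=np.array([np.cos(np.radians(4)),np.sin(np.radians(4)),0]);v=np.array([-u[1],u[0],0])
for name,px,hz,hx in [("grip edge",(317,253.3),46,-15),("block top end",(317,185.3),10,-40),("spine end",(317,195),41,-40)]:
    P=onplane(f,[px],t[2]-58.3+hz)[0]-t; print(name,"along",P@u,"across",P@v,"=> TCP at hook x",hx-P@u)
E
```

```text
grip edge along -19.340976309137485 across 0.5442894377423091 => TCP at hook x 4.340976309137485
block top end along -45.256256018979194 across 0.5172845467397424 => TCP at hook x 5.256256018979194
spine end along -44.38077698165533 across 0.5399402159222609 => TCP at hook x 4.38077698165533
```

TCP sits at hook x≈5, so aim the TCP at (501.8, 231.2), yaw 72.7, to put the bar near hook x 7.

Request:
{"op": "servo_tool", "data": {
  "motion": [0, 15, 2, 0, 0, 0, 0, 0, 30, 0, 0, 0, -0.04, 0, -2, 36, 0, 0, 0, -0.04, 0, -2, 36, 0, 0, 0, -0.04, 0, -2, 36, 0, 0, 0, -0.04, 0, -2, 36, 0, 0, 0, -0.04, 0, -2, 36, 0, 0, 0, -0.04, 0, -2, 36, 0, 0, 0, -0.04, 0, -2, 36, 0, 0, 0, -0.04, 0, -2, 36, 0, 0, 0, -0.04, 0]
}}

```text
time_s: 7.17
ee_pos: [502.0, 99.7, 220.6]
ee_rot: [-179.8, 0.1, 73.3]
force: [-0.3, -0.7, -1.3]
gripper_width: 9.8
```

Request:
{"op": "servo_tool", "data": {
  "motion": [-2, 36, 0, 0, 0, -0.012, 0, 0, 36, 0, 0, 0, 0, 0, 0, 30, 0, 0, 0, 0, 0, 0, 20, 0, 0, 0, 0, 0, 0, 11, 0, 0, 0, 0, 0, 0, 0, 0, 0, 0, 0, 0, 0, 0, 0, 0, 0, 0, 0, 0, 0, 0, 0, 0, 0, 0]
}}

```text
time_s: 7.83
ee_pos: [501.4, 229.2, 221.5]
ee_rot: [-180.0, 0.1, 72.7]
force: [-0.2, 0.4, -1.8]
gripper_width: 10.0
```

```bash
python3 - <<'E'
from h import *
s,f=snap("wrist","w6");print(s["ee_pos"],s["ee_rot"],s["force"],s["torque"],s["gripper_width"])
s,g=snap("scene","s6")
im=np.hstack([cv2.resize(f["image"][120:300,200:440,::-1],(400,300),interpolation=2),cv2.resize(g["image"][215:365,300:500,::-1],(400,300),interpolation=2)]);cv2.imwrite("pics/c6.png",im)
E
```

```text
[501.37552705 229.21471485 221.47441561] [-1.79950701e+02  8.50677320e-02  7.26651423e+01] [-0.20212794  0.40872655 -1.75094231] [-0.0103212  -0.02008385  0.04220281] 9.96821208330652
```

View pics/c6.png

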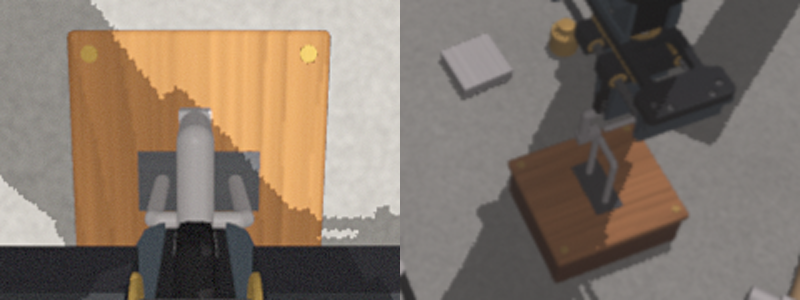

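```bash
python3 - <<'E'
from h import *
f=load("w6");T=f["Twc"]@np.linalg.inv(f["T_tool_cam"]);t=T[:3,3]
cv2.imwrite("pics/z6.png",cv2.resize(f["image"][200:270,270:370,::-1],None,fx=8,fy=8,interpolation=cv2.INTER_NEAREST))
u=np.array([.955,-.297,0]);v=np.array([.297,.955,0])
for px in [(293,250.5),(346,250.5)]:
    P=onplane(f,[px],130)[0]-t;print("along",P@u,"across",P@v)
E
```

```text
along 1.3071164604024466 across -15.260015836827487
along 1.3376818704526725 across 19.233125691173388
```

View pics/z6.png

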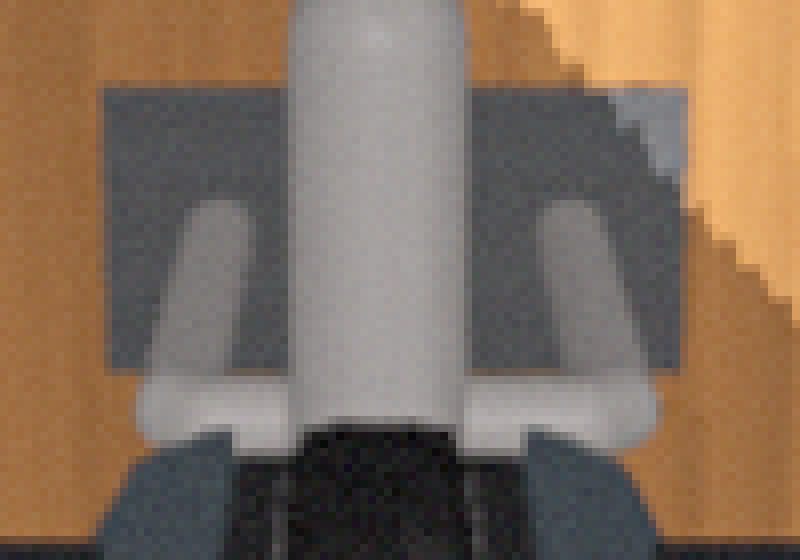

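Bar centre sits ≈2 mm ahead of the TCP, i.e. hook x≈7. Nudge 2 mm sideways and descend to just above contact.

Request:
{"op": "servo_tool", "data": {
  "motion": [0.5, 2, -8, 0, 0, 0, 0, 0, 0, -8, 0, 0, 0, 0, 0, 0, -6, 0, 0, 0, 0, 0, 0, -2, 0, 0, 0, 0, 0, 0, 0, 0, 0, 0, 0, 0, 0, 0, 0, 0, 0, 0]
}}

```text
time_s: 8.43
ee_pos: [502.3, 232.3, 197.7]
ee_rot: [-180.0, 0.0, 72.7]
force: [0.1, -0.1, -1.6]
gripper_width: 10.0
```

Request:
{"op": "servo_tool", "data": {
  "motion": [0, 0, -1.5, 0, 0, 0, 0, 0, 0, -1.5, 0, 0, 0, 0, 0, 0, 0, 0, 0, 0, 0, 0, 0, 0, 0, 0, 0, 0]
}}

```text
time_s: 8.77
ee_pos: [502.3, 232.4, 195.0]
ee_rot: [180.0, -0.0, 72.7]
force: [-0.2, -0.2, -0.9]
gripper_width: 10.1
```

Request:
{"op": "servo_tool", "data": {
  "motion": [0, 0, -1.5, 0, 0, 0, 0, 0, 0, -1.5, 0, 0, 0, 0, 0, 0, 0, 0, 0, 0, 0, 0, 0, 0, 0, 0, 0, 0]
}}

```text
time_s: 9.1
ee_pos: [502.2, 232.4, 191.8]
ee_rot: [-180.0, 0.0, 72.7]
force: [-0.3, -0.2, -1.1]
gripper_width: 9.7
```

Request:
{"op": "servo_tool", "data": {
  "motion": [0, 0, -1.5, 0, 0, 0, 0, 0, 0, -1.5, 0, 0, 0, 0, 0, 0, 0, 0, 0, 0, 0, 0, 0, 0, 0, 0, 0, 0]
}}

```text
time_s: 9.43
ee_pos: [502.4, 232.5, 189.5]
ee_rot: [180.0, -0.0, 72.7]
force: [-1.1, 0.5, 2.7]
gripper_width: 9.6
```

Contact at about z 190: the force rose ~4 N. Continuing in small steps.

Request:
{"op": "servo_tool", "data": {
  "motion": [0, 0, -1.5, 0, 0, 0, 0, 0, 0, -1.5, 0, 0, 0, 0, 0, 0, 0, 0, 0, 0, 0, 0, 0, 0, 0, 0, 0, 0]
}}

```text
time_s: 9.77
ee_pos: [502.4, 232.5, 186.1]
ee_rot: [180.0, -0.0, 72.7]
force: [-0.0, -0.2, 2.9]
gripper_width: 10.0
```

Request:
{"op": "servo_tool", "data": {
  "motion": [0, 0, -1.5, 0, 0, 0, 0, 0, 0, -1.5, 0, 0, 0, 0, 0, 0, -1.5, 0, 0, 0, 0, 0, 0, 0, 0, 0, 0, 0]
}}

```text
time_s: 10.1
ee_pos: [502.8, 232.4, 181.5]
ee_rot: [179.9, -0.0, 72.7]
force: [0.0, -1.1, 3.6]
gripper_width: 9.5
```

```bash
python3 - <<'E'
from h import *
s,f=snap("wrist","w7");print(s["ee_pos"],s["ee_rot"],s["force"],s["torque"],s["gripper_width"])
s,g=snap("scene","s7")
im=np.hstack([cv2.resize(f["image"][180:270,260:380,::-1],(400,300),interpolation=2),cv2.resize(g["image"][255:330,350:450,::-1],(400,300),interpolation=2)]);cv2.imwrite("pics/c7.png",im)
E
```

```text
[502.83155213 232.36381435 181.46514878] [ 1.79929968e+02 -2.82511793e-02  7.27113836e+01] [ 0.04223687 -1.07790311  3.63859943] [-0.09286927 -0.1184608   0.04097299] 9.476521400548206
```

View pics/c7.png

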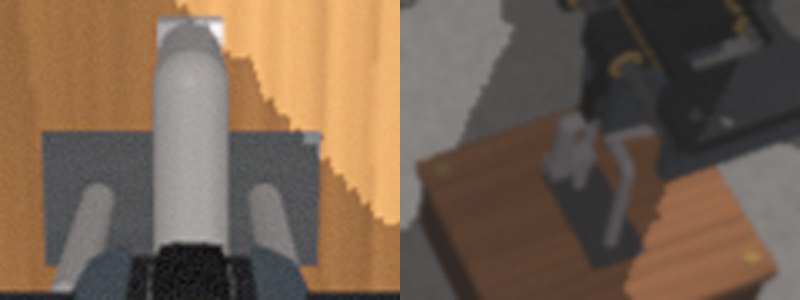

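The force stays near 5 N while descending, so the gate is opening and it isn't a rigid contact. Continuing.

Request:
{"op": "servo_tool", "data": {
  "motion": [0, 0, -1.5, 0, 0, 0, 0, 0, 0, -1.5, 0, 0, 0, 0, 0, 0, -1.5, 0, 0, 0, 0, 0, 0, 0, 0, 0, 0, 0]
}}

```text
time_s: 10.53
ee_pos: [502.5, 232.6, 177.1]
ee_rot: [180.0, -0.1, 72.7]
force: [-0.3, 1.5, 5.7]
gripper_width: 9.8
```

Request:
{"op": "servo_tool", "data": {
  "motion": [0, 0, -1.5, 0, 0, 0, 0, 0, 0, -1.5, 0, 0, 0, 0, 0, 0, -1.5, 0, 0, 0, 0, 0, 0, 0, 0, 0, 0, 0]
}}

```text
time_s: 10.87
ee_pos: [502.0, 232.8, 172.5]
ee_rot: [-179.9, -0.0, 72.7]
force: [-1.9, 1.2, 5.5]
gripper_width: 9.5
```

Request:
{"op": "servo_tool", "data": {
  "motion": [0, 0, -1.5, 0, 0, 0, 0, 0, 0, -1.5, 0, 0, 0, 0, 0, 0, -1, 0, 0, 0, 0, 0, 0, 0, 0, 0, 0, 0]
}}

```text
time_s: 11.2
ee_pos: [501.3, 232.7, 168.2]
ee_rot: [-179.9, -0.0, 72.7]
force: [-2.5, 0.4, 4.2]
gripper_width: 10.1
```

Request:
{"op": "servo_tool", "data": {
  "motion": [0, 0, -1, 0, 0, 0, 0, 0, 0, 0, 0, 0, 0, 0, 0, 0, 0, 0, 0, 0, 0]
}}

```text
time_s: 11.45
ee_pos: [501.3, 232.6, 167.1]
ee_rot: [-179.9, 0.0, 72.7]
force: [-2.8, 1.7, 3.5]
gripper_width: 10.0
```

Request:
{"op": "servo_tool", "data": {
  "motion": [0, 0, -1, 0, 0, 0, 0, 0, 0, 0, 0, 0, 0, 0, 0, 0, 0, 0, 0, 0, 0]
}}

```text
time_s: 11.7
ee_pos: [501.5, 232.4, 166.1]
ee_rot: [-179.9, 0.0, 72.7]
force: [-4.0, 1.7, 2.9]
gripper_width: 10.4
```

Request:
{"op": "servo_tool", "data": {
  "motion": [0, 0, -1, 0, 0, 0, 0, 0, 0, 0, 0, 0, 0, 0, 0, 0, 0, 0, 0, 0, 0]
}}

```text
time_s: 11.95
ee_pos: [501.8, 232.3, 165.2]
ee_rot: [-179.9, 0.0, 72.7]
force: [-4.4, 2.0, 2.6]
gripper_width: 9.7
```

Request:
{"op": "servo_tool", "data": {
  "motion": [0, 0, -1, 0, 0, 0, 0, 0, 0, 0, 0, 0, 0, 0, 0, 0, 0, 0, 0, 0, 0]
}}

```text
time_s: 12.2
ee_pos: [501.7, 232.4, 164.2]
ee_rot: [-179.9, 0.0, 72.7]
force: [-5.2, 2.3, 3.0]
gripper_width: 10.0
```

Request:
{"op": "servo_tool", "data": {
  "motion": [0, 0, -1, 0, 0, 0, 0, 0, 0, 0, 0, 0, 0, 0, 0, 0, 0, 0, 0, 0, 0]
}}

```text
time_s: 12.45
ee_pos: [501.3, 232.5, 162.9]
ee_rot: [-179.9, 0.0, 72.7]
force: [-5.8, 3.3, 1.1]
gripper_width: 9.7
```

Request:
{"op": "servo_tool", "data": {
  "motion": [0, 0, -1, 0, 0, 0, 0, 0, 0, 0, 0, 0, 0, 0, 0, 0, 0, 0, 0, 0, 0]
}}

```text
time_s: 12.7
ee_pos: [503.1, 231.9, 161.8]
ee_rot: [179.9, 0.0, 72.7]
force: [-0.3, -0.3, -2.0]
gripper_width: 9.7
```

Request:
{"op": "servo_tool", "data": {
  "motion": [0, 0, -1, 0, 0, 0, 0, 0, 0, 0, 0, 0, 0, 0, 0, 0, 0, 0, 0, 0, 0]
}}

```text
time_s: 12.95
ee_pos: [502.9, 232.2, 161.3]
ee_rot: [179.9, -0.0, 72.7]
force: [0.3, 0.2, -0.4]
gripper_width: 9.7
```

The side force dropped to zero and only the weight remains, so the gate has snapped. Lower until the spine just rests.

Request:
{"op": "servo_tool", "data": {
  "motion": [0, 0, -1, 0, 0, 0, 0, 0, 0, -1, 0, 0, 0, 0, 0, 0, 0, 0, 0, 0, 0, 0, 0, 0, 0, 0, 0, 0]
}}

```text
time_s: 13.28
ee_pos: [502.3, 232.4, 159.4]
ee_rot: [180.0, 0.0, 72.7]
force: [-0.2, -0.3, -1.7]
gripper_width: 9.9
```

Request:
{"op": "servo_tool", "data": {
  "motion": [0, 0, -1, 0, 0, 0, 0, 0, 0, 0, 0, 0, 0, 0, 0, 0, 0, 0, 0, 0, 0]
}}

```text
time_s: 13.53
ee_pos: [502.2, 232.4, 158.4]
ee_rot: [-180.0, 0.0, 72.7]
force: [-0.2, 0.2, -1.8]
gripper_width: 9.8
```

Request:
{"op": "servo_tool", "data": {
  "motion": [0, 0, -0.5, 0, 0, 0, 0, 0, 0, 0, 0, 0, 0, 0, 0, 0, 0, 0, 0, 0, 0]
}}

```text
time_s: 13.78
ee_pos: [502.3, 232.4, 157.9]
ee_rot: [-180.0, -0.0, 72.7]
force: [0.6, -0.4, -1.3]
gripper_width: 9.7
```

Request:
{"op": "servo_tool", "data": {
  "motion": [0, 0, -0.5, 0, 0, 0, 0, 0, 0, 0, 0, 0, 0, 0, 0, 0, 0, 0, 0, 0, 0]
}}

```text
time_s: 14.03
ee_pos: [502.2, 232.4, 157.4]
ee_rot: [-180.0, 0.0, 72.7]
force: [-0.6, 0.0, -1.4]
gripper_width: 10.3
```

Request:
{"op": "servo_tool", "data": {
  "motion": [0, 0, -0.5, 0, 0, 0, 0, 0, 0, 0, 0, 0, 0, 0, 0, 0, 0, 0, 0, 0, 0]
}}

```text
time_s: 14.28
ee_pos: [502.3, 232.4, 157.1]
ee_rot: [180.0, -0.0, 72.7]
force: [-1.0, -0.6, -0.4]
gripper_width: 10.0
```

Request:
{"op": "servo_tool", "data": {
  "motion": [0, 0, -0.5, 0, 0, 0, 0, 0, 0, 0, 0, 0, 0, 0, 0, 0, 0, 0, 0, 0, 0]
}}

```text
time_s: 14.53
ee_pos: [502.4, 232.5, 156.9]
ee_rot: [180.0, -0.0, 72.7]
force: [-1.4, -0.1, 2.8]
gripper_width: 10.1
```

Request:
{"op": "servo_tool", "data": {
  "motion": [0, 0, -0.5, 0, 0, 0, 0, 0, 0, 0, 0, 0, 0, 0, 0, 0, 0, 0, 0, 0, 0]
}}

```text
time_s: 14.78
ee_pos: [502.4, 232.4, 156.7]
ee_rot: [180.0, -0.0, 72.7]
force: [-2.1, -0.6, 4.7]
gripper_width: 9.7
```

The spine rests on the bar at z≈157. Back off to about zero load and look before letting go.

Request:
{"op": "servo_tool", "data": {
  "motion": [0, 0, 0.8, 0, 0, 0, 0, 0, 0, 0, 0, 0, 0, 0, 0, 0, 0, 0, 0, 0, 0]
}}

```text
time_s: 15.03
ee_pos: [502.4, 232.4, 156.9]
ee_rot: [180.0, -0.0, 72.7]
force: [-1.0, -0.2, 2.1]
gripper_width: 9.5
```

```bash
python3 - <<'E'
from h import *
s,f=snap("wrist","w8");print(s["ee_pos"],s["ee_rot"],s["force"],s["torque"],s["gripper_width"])
s,g=snap("scene","s8");s,t=snap("top","t8")
im=np.hstack([cv2.resize(f["image"][180:270,260:380,::-1],(400,300),interpolation=2),cv2.resize(g["image"][255:330,350:450,::-1],(400,300),interpolation=2)]);cv2.imwrite("pics/c8.png",im)
E
```

```text
[502.37037713 232.41266492 156.87907372] [ 1.79985907e+02 -1.50355157e-02  7.27074059e+01] [-1.02314778 -0.23339646  2.05115683] [-0.02023333  0.14640998 -0.00198041] 9.541917044822277
```

View pics/c8.png

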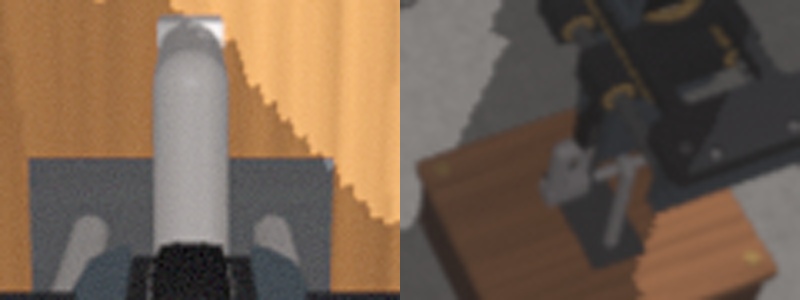

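Hook seated over the bar. Ease off the last bit of load, then open slowly.

Request:
{"op": "servo_tool", "data": {
  "motion": [0, 0, 0.4, 0, 0, 0, 0, 0, 0, 0, 0, 0, 0, 0, 0, 0, 0, 0, 0, 0, 0],
  "newtons": 20
}}

```text
time_s: 15.43
ee_pos: [502.4, 232.5, 157.0]
ee_rot: [180.0, -0.0, 72.7]
force: [0.5, -0.5, -0.7]
gripper_width: 9.8
```

Request:
{"op": "servo_tool", "data": {
  "motion": [0, 0, 0, 0, 0, 0, 12, 0, 0, 0, 0, 0, 0, 13, 0, 0, 0, 0, 0, 0, 15, 0, 0, 0, 0, 0, 0, 18, 0, 0, 0, 0, 0, 0, 22, 0, 0, 0, 0, 0, 0, 28, 0, 0, 0, 0, 0, 0, 35, 0, 0, 0, 0, 0, 0, 42, 0, 0, 0, 0, 0, 0, 42, 0, 0, 0, 0, 0, 0, 42]
}}

```text
time_s: 16.27
ee_pos: [502.3, 232.4, 157.2]
ee_rot: [180.0, -0.0, 72.7]
force: [-0.2, 1.0, -0.2]
gripper_width: 38.4
```

```bash
python3 - <<'E'
from h import *
s,f=snap("wrist","w9");print(s["ee_pos"],s["force"],s["gripper_width"])
s,g=snap("scene","s9")
im=np.hstack([cv2.resize(f["image"][180:270,260:380,::-1],(400,300),interpolation=2),cv2.resize(g["image"][255:330,350:450,::-1],(400,300),interpolation=2)]);cv2.imwrite("pics/c9.png",im)
E
```

```text
[502.28841084 232.38603332 157.20333191] [-0.24102265  0.96986207 -0.24476923] 38.44349298887997
```

View pics/c9.png

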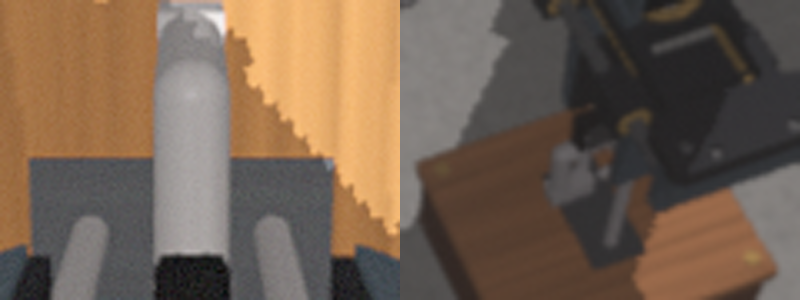

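Released; the hook's −x end dipped slightly but it stays put. Retreat straight up and inspect.

Request:
{"op": "servo_tool", "data": {
  "motion": [0, 0, 5, 0, 0, 0, 42, 0, 0, 10, 0, 0, 0, 42, 0, 0, 15, 0, 0, 0, 42, 0, 0, 25, 0, 0, 0, 42, 0, 0, 30, 0, 0, 0, 42, 0, 0, 35, 0, 0, 0, 42, 0, -30, 10, 0, 0, 0, 42, 0, -35, 0, 0, 0, 0, 42, 0, -35, 0, 0, 0, 0, 42, 0, -35, 0, 0, 0, 0, 42]
}}

```text
time_s: 17.2
ee_pos: [502.2, 96.3, 288.8]
ee_rot: [179.9, -0.1, 72.8]
force: [0.5, 0.4, 1.0]
gripper_width: 38.5
```

Request:
{"op": "servo_tool", "data": {
  "motion": [30, 20, 0, 0, 0, 0, 42, 30, 20, 0, 0, 0, 0, 42, 0, 0, 0, 0, 0, 0, 42, 0, 0, 0, 0, 0, 0, 42, 0, 0, 0, 0, 0, 0, 42]
}}

```text
time_s: 17.62
ee_pos: [561.9, 137.3, 287.6]
ee_rot: [-180.0, 0.0, 72.7]
force: [-0.8, -0.8, 0.6]
gripper_width: 38.5
```

```bash
python3 - <<'E'
from h import *
s,f=snap("wrist","w10");print(s["ee_pos"],s["force"],s["gripper_width"])
s,g=snap("scene","s10")
im=np.hstack([cv2.resize(f["image"][:,:,::-1],(400,300),interpolation=2),cv2.resize(g["image"][255:330,350:450,::-1],(400,300),interpolation=2)]);cv2.imwrite("pics/c10.png",im)
E
```

```text
[561.9002823  137.32969807 287.55352096] [-0.80012125 -0.78448231  0.57042473] 38.478413878097975
```

View pics/c10.png

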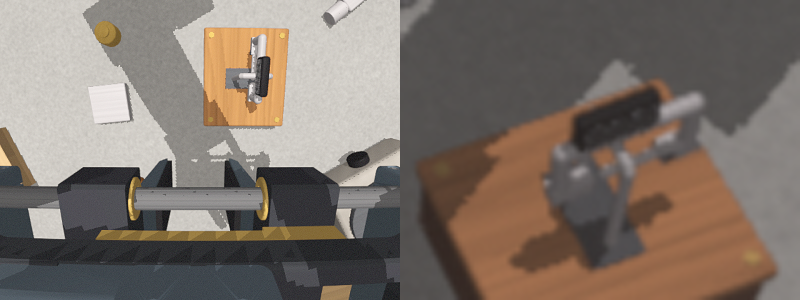

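```bash
python3 - <<'E'
from h import *
f=load("w10");g=load("s10")
a=cv2.resize(f["image"][40:180,350:450,::-1],(400,560),interpolation=2);b=cv2.resize(g["image"][262:332,375:425,::-1],(400,560),interpolation=2)
cv2.imwrite("pics/z10.png",np.hstack([a,b]))
P,u,v=cloud(f);o=np.array([503.7,230.6]);ux=np.array([.955,-.297]);vy=np.array([.297,.955])
h=(P[:,:2]-o)@ux;w=(P[:,:2]-o)@vy
G=f["image"].max(2)[v,u]
for lo in range(-50,40,6):
    s=(h>lo)&(h<lo+6)&(abs(w)<12)&(P[:,2]>70)
    if s.sum():
        z=P[s,2];k=z>z.max()-4;print(lo,s.sum(),z.max().round(1),"across",np.median(w[s][k]).round(1))
E
```

```text
-50 64 147.0 across 0.9
-44 235 149.2 across 1.1
-38 222 149.7 across 1.6
-32 218 149.2 across 1.5
-26 167 154.0 across -0.6
-20 229 168.5 across 1.6
-14 257 169.6 across 1.6
-8 253 167.5 across 1.2
-2 299 167.2 across 0.9
4 227 166.7 across 1.3
10 262 166.3 across 1.1
16 263 165.9 across 1.3
22 211 164.8 across 1.2
28 138 144.0 across 1.3
```

View pics/z10.png

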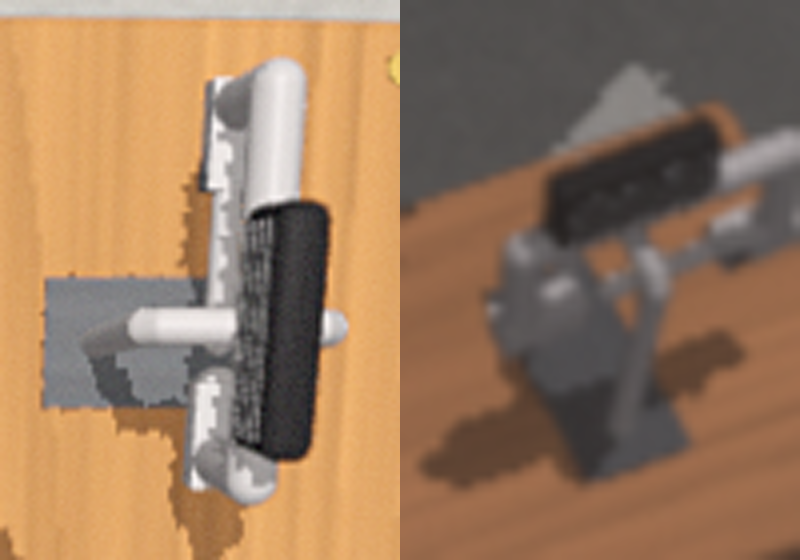

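Left view: the gate rod lies in line between block and nose, below the bar, so it's shut. The tilt is ~4°, possibly a gentle rocking, so I'll wait and re-measure.

Request:
{"op": "servo_tool", "data": {
  "motion": [0, 0, 0, 0, 0, 0, 42, 0, 0, 0, 0, 0, 0, 42, 0, 0, 0, 0, 0, 0, 42, 0, 0, 0, 0, 0, 0, 42, 0, 0, 0, 0, 0, 0, 42]
}}

```text
time_s: 18.13
ee_pos: [562.1, 137.4, 287.3]
ee_rot: [180.0, -0.0, 72.7]
force: [0.8, -0.4, -0.1]
gripper_width: 38.2
```

```bash
cat > tilt.py <<'E'
from h import *
import sys
s,f=snap("wrist",sys.argv[1]);P,u,v=cloud(f);o=np.array([503.7,230.6]);ux=np.array([.955,-.297]);vy=np.array([.297,.955])
h=(P[:,:2]-o)@ux;w=(P[:,:2]-o)@vy
X=[];Z=[]
for lo in range(-18,20,2):
    k=(h>lo)&(h<lo+2)&(abs(w-1.2)<5)&(P[:,2]>155)
    if k.sum()>5: X.append(lo+1);Z.append(np.percentile(P[k,2],80))
p=np.polyfit(X,Z,1);print(s["time_s"],"tilt deg",np.degrees(np.arctan(p[0])),"z0",p[1],"n",len(X))
b=(h<-20)&(h>-60)&(P[:,2]>70)&(abs(w)<12);print("min along",h[b].min());b=(h>0)&(h<60)&(P[:,2]>70)&(abs(w)<12);print("max along",h[b].max())
E
python3 tilt.py w11; sleep 0
```

```text
18.1333 tilt deg -4.88802744095619 z0 166.0673067752027 n 19
min along -49.187602180988726
max along 59.988683122356754
```

Request:
{"op": "servo_tool", "data": {
  "motion": [0, 0, 0, 0, 0, 0, 42, 0, 0, 0, 0, 0, 0, 42, 0, 0, 0, 0, 0, 0, 42]
}}

```text
time_s: 18.43
ee_pos: [562.3, 137.4, 287.1]
ee_rot: [-180.0, -0.0, 72.7]
force: [0.2, -0.1, 0.6]
gripper_width: 38.3
```

```bash
python3 tilt.py w12b
```

```text
18.4333 tilt deg -5.031189389536169 z0 166.0816556871181 n 19
min along -49.148137901854724
max along 59.9975295255338
```

Request:
{"op": "servo_tool", "data": {
  "motion": [0, 0, 0, 0, 0, 0, 42, 0, 0, 0, 0, 0, 0, 42, 0, 0, 0, 0, 0, 0, 42, 0, 0, 0, 0, 0, 0, 42]
}}

```text
time_s: 18.82
ee_pos: [562.3, 137.4, 287.2]
ee_rot: [-180.0, -0.0, 72.7]
force: [1.5, 0.2, -0.5]
gripper_width: 38.6
```

```bash
python3 tilt.py w13
```

```text
18.8167 tilt deg -4.771149895377238 z0 166.08897832479983 n 19
min along -49.110502807380236
max along 59.986101614614206
```

```bash
python3 - <<'E'
from h import *
f=load("w13");o=np.array([503.7,230.6]);ux=np.array([.955,-.297])
for r in range(68,112,5):
    P=bydepth(f,[(c,r) for c in range(401,408)]);print(r,((P[:,:2]-o)@ux).round(0)[0],P[:,2].round(0))
E
python3 - <<'E'
import sys;sys.path.insert(0,'.')
import os;os.chdir('.')
from h import *
s,t=snap("top","t13")
d=np.abs(t["image"].astype(int)-load("top0")["image"]).max(2)
cv2.imwrite("pics/t13d.png",np.hstack([cv2.resize(t["image"][:,:,::-1],(400,300)),cv2.resize(np.repeat(np.clip(d,0,255)[...,None],3,2).astype(np.uint8),(400,300))]))
E
```

```text
68 -42.0 [107. 112. 114. 115. 118. 121. 124.]
73 -39.0 [108. 112. 114. 113. 112. 112. 112.]
78 -35.0 [109. 112. 112. 112. 112. 111. 111.]
83 -31.0 [110. 439. 112. 111. 112. 112. 112.]
88 -33.0 [ 61.  60. 108. 109. 108. 108. 109.]
93 -29.0 [ 59. 105. 108. 108. 107. 109. 111.]
98 -24.0 [ 61. 106. 107. 108. 109. 110. 109.]
103 -20.0 [ 60. 106. 108. 107. 109. 107. 107.]
108 -15.0 [ 61. 105. 107. 105. 109. 107. 108.]
```

View pics/t13d.png

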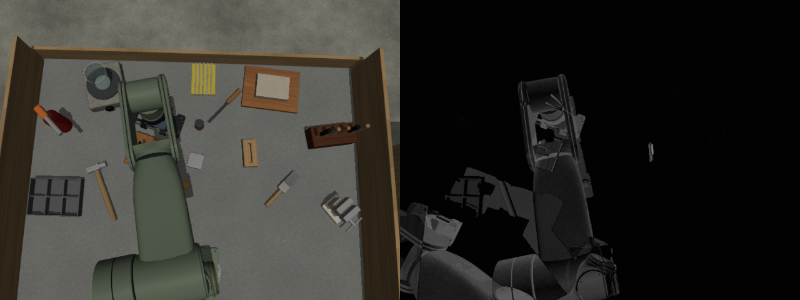

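The gate rod is level (z≈107–108), so it's shut. The bystanders that the top view shows haven't moved. Handing in.

```bash
python3 -c "
from workcell import env
print(env.job_done())"
```

```text
the job is handed in; nothing more can be done
None
```

The snap hook is locked on the staple and I've handed the job in at about 19 s. I lifted the hook straight out of the holder and pushed it down with the bar at about hook x 7. The gate opened under roughly 4–8 N and snapped shut after about 28 mm. I then rested the spine on the bar with at most about 7 N, let go and moved the arm away.

Last checks:
- **Gate:** depth along the gate rod reads level (z 107–108), in line with the fixed block, with the bar inside the window. The push force also dropped to just the hook's weight at the snap.
- **Hanging:** the hook hangs still but not perfectly upright, leaning about 5° towards its nose end. I measured this three times over 0.7 s with no drift.
- **Rest of the bench:** apart from the arm and its shadow, the before/after top view shows only the hook gone from the holder. The arm hid the area round the box in that view.
- **Disagreement:** two-view triangulation put the grip's top at z 71–73, while depth gave 79, matching the text. I used 79, and the grasp and later contact heights agreed with it.

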